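Clamp a link strap upright, eye up, in a cam-lever vice

ROBOT

A 6-joint arm with a two-finger parallel gripper is mounted at the origin on the work surface; the furniture and walls round the work are solid. World frame = base frame: x ahead of the robot, y to its left, z up, the work surface at z = 0. Lengths are in m, angles in rad, forces in N, time in s.
With the tool pointing down it reaches from about 0.3 to 0.825 m from the base axis. Payload 5.4 kg.
Tool frame: the origin (TCP) lies at the very end of the fingers, on their centre line; the grasp point (between the pads) lies 19 mm behind it; z points along the fingers, x is the direction in which the jaws open and shut, and the axes are right-handed (so a half turn about z gives the same grasp; the last joint's range is limited). The gripper opens to 92 mm and grips with 3 to 60 N. Pads are 20 mm wide; open, the fingers measure 128 mm over their backs; the gripper's body (75 mm by 189 mm) begins 69 mm behind the grasp point.
Start: joints at [-1.357, 0.158, 1.597, -0, 1.386, -0.21], TCP at [0.236, -0.524, 0.215] pointing down, gripper open.
Joint ranges: [-2.91, 2.91], [-0.94, 2.29], [0.18, 2.7], [-1.29, 4.43], [0.17, 2.64], [-3, 3]. Speed limits (rad/s): [2.57, 2.57, 3.14, 3.14, 3.14, 3.14].

INTERFACE

Orientations are given as a rotation vector (axis times angle).
In Python, from workcell import bot gives the robot as it stands. Calls block until the motion is done:
- bot.goto(position, orientation): joint-space move of the TCP to a pose.
- bot.line_to(position, rot=None, max_speed=0.15): straight line of the TCP; rot=None keeps the orientation; max_speed is the mean speed in m/s.
- bot.set_joints(angles): joint-space move.
- bot.set_gripper(opening, newtons=None): opening from 0.0 (shut) to 1.0 (fully open); newtons is the grip in N (None keeps the last); returns when the fingers have stopped.
- bot.hold(seconds).
- bot.inverse_kinematics(position, orientation): joint angles nearest the present ones, or None.
- bot.read_camera(name): name is "side" or "top" or "wrist"; returns a dict with "pixels" (480x640x3 uint8, blue, green, red), "fx", "fy", "cx", "cy" (pixels), "R" (3x3) and "t" (3): a world point X has camera coordinates R X + t. Camera axes: x right, y down, z forward; pixel columns grow to the right and rows downward; lengths in m; the calibration is good to about 2 mm. A picture is of the moment at which its call begins. There is no depth.
A pose or a line that the arm cannot do raises bot.MotionError and nothing moves.
- bot.job_done(): hands the job in, once; it reports no verdict.
Readings, each from a call of its own:
- bot.current_clock(): time.
- bot.current_joints(): joint angles.
- bot.current_joint_vel(): joint speeds.
- bot.current_effort(): joint torques, N m.
- bot.current_ee_pos(): TCP position.
- bot.current_tool_rot(): TCP orientation.
- bot.current_contact_force(): force on the tool from outside, world axes, zero at the start.
- bot.current_ft_torque(): the same for the moment, N m.
- bot.current_opening(): opening from 0.0 (shut) to 1.0 (fully open).
Only numpy, scipy, OpenCV 4.12 (cv2) and the standard library are available. Lean on these libraries where they do the work, as an engineer would, in place of code of your own. Each camera call takes 0.05 s, during which the arm holds its last target.

TASK

The eye of the steel strap has to be filed, so set it up in the small cam vice: swing the vice's lever all the way open, take the strap by its eye, lift it clear of the bench and ease your grip until it hangs plumb from the eye, then grip it firmly again. Lower it between the open jaws, still firmly held, until its square end stands on the vice's bed, let go, and push the lever fully home so that the strap is clamped upright with the eye on top. Leave the file, the long spanner and the angle-iron offcut where they lie.

Things in the scene. Friction and masses are not known exactly. Their poses are not given: they have to be found in the camera images.
- strap: Bright steel strap with a forged eye, 180 x 26 x 12 mm, about 0.44 kg. Origin: centre of its underside as it lies; x runs along it towards the eye, z is its thickness. Eye: a 34 mm disc, 12 mm thick, 17 mm hole, bevelled rim; the other end is sawn square. It starts flat on the packing with the eye overhanging clear of the board.
- strap_eye (a point): Centre of the eye, 73 mm along x from the strap's origin, at first 24 mm above the bench. Pinched across its rim with about 100 N a finger the strap stays level; at 40 to 60 N it begins to swing about the finger line, at 7 to 9 N it comes within about 0.1 rad of plumb, and a few 5 mm jiggles along its swing bring it closer. Below about 4 N it slides out.
- strap_foot (a point): Centre of the strap's square end face, 163 mm from the eye's centre.
- packing: Scrap of brown board 110 x 85 x 18 mm under the strap, fixed to the bench; origin at the centre of its underside. The strap lies roughly along its x, the eye some 37 mm beyond its edge.
- vice: Small green-grey cam vice bolted to the bench, 112 mm in x, y from -115 to +71 mm. Origin on the bench; x runs along the jaws, y across. Jaws 80 mm long, tops 70 mm, bed 22 mm above the bench. Fixed face at y = +6 mm, moving face at y = -3 mm, less 10.5 mm per rad of lever: gap 9 mm shut, 30 mm fully open. The strap's thickness goes across it. Lever pin upright at x = 0, y = -70 mm.
- vice_gap (a point): Middle of the fully open gap at bed height: x = 0, y = -9 mm, z = 22 mm in the vice's frame.
- vice_jaw: Steel plate, 80 x 6 x 40 mm, on the moving jaw; it gives up to 3.8 mm on springs (10 N per mm). Origin and axes coincide with the vice's when shut.
- vice_knob (a point): Middle of the black upright knob at the lever's end, 82 mm above the bench: 26 mm thick, 54 to 102 mm high, 105 mm from the pin. Closed fingers can push it from either side; it takes about 5 N, up to 8 N over the last 0.3 rad with the strap between the jaws.
- vice_lever (a joint): Level swing of the cam lever about the pin: 0 = fully home (lever along the vice's -x, jaws shut, the strap squeezed with about 30 N), 2.0 rad = fully open, growing counter-clockwise seen from above. Starts between 0 and 0.3; stays where it is left.
- file: Bystander: round file with a wooden handle, 227 mm, lying right of the vice; origin at the centre of its underside.
- spanner_24: Bystander: long steel combination spanner, 301 mm, lying beyond the work; origin at the centre of its underside.
- angle: Bystander: dark offcut of angle iron, 75 x 40 x 40 mm, beyond and right of the vice; origin at the centre of its underside.

How it is judged:
By the outcome, as a careful person would: the job done as asked, in the order asked, and still so for the second after the job is handed in, with the robot touching nothing.
It also fails if it takes over 72 s, if anything falls off the work surface, if the arm or the gripper's body presses on something with over 40 N, if the wrist force passes 120 N, or if a joint passes its speed limit or range.

## Working session

There is one attempt and no reset: what is moved stays moved. The work goes in short steps, each a Python script; the robot and the scene stay as the last script left them, time stands still between calls to the robot, and variables do not carry over. Pictures are saved under pics/ and viewed, and the job is handed in when it is done.

```bash
ls; mkdir -p pics; python3 - <<'E'
from workcell import bot
import cv2
for n in("top","side","wrist"):
    c=bot.read_camera(n);cv2.imwrite(f"pics/a_{n}.png",c["pixels"]);print(n,c["fx"],c["cx"],c["cy"],c["R"],c["t"])
print(bot.current_clock(),bot.current_tool_rot(),bot.current_opening())
E
```

```text
pics
top 501.4888879653729 322.8002832130478 245.76688672735727 [[-0.02878025 -0.99945667  0.01606413]
 [-0.98981141  0.02625321 -0.13994334]
 [ 0.13944557 -0.01992806 -0.99002919]] [-0.0179995   0.56180738  1.1181974 ]
side 458.6287970614584 318.7352918436523 241.32135076477547 [[-0.98291099 -0.18321293  0.01786066]
 [-0.09357312  0.41372507 -0.90558028]
 [ 0.15852462 -0.89177608 -0.42379873]] [0.55098135 0.12255536 1.14244874]
wrist 336.48540427804284 317.39092362191394 241.21342857344348 [[ 0.41160856 -0.91135908 -0.00174077]
 [-0.88503373 -0.40017324  0.23785853]
 [-0.21747115 -0.09636397 -0.97129825]] [-0.57470699 -0.02724416  0.38942159]
0.15 [-2.63810500e+00  1.70397643e+00  1.62861160e-03] 0.9991032533954515
```

View pics/a_top.png

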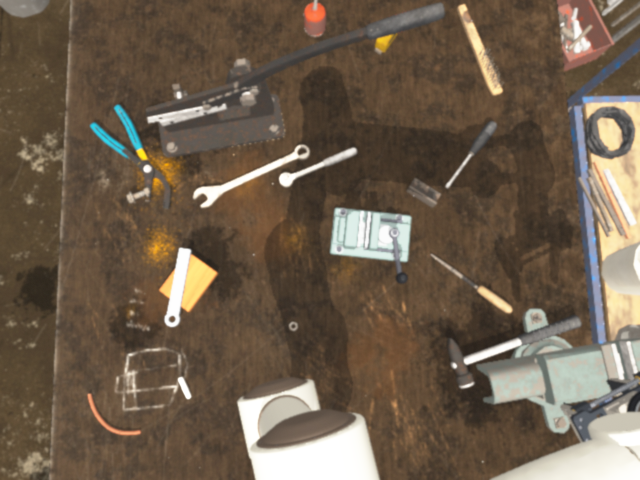

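View pics/a_side.png

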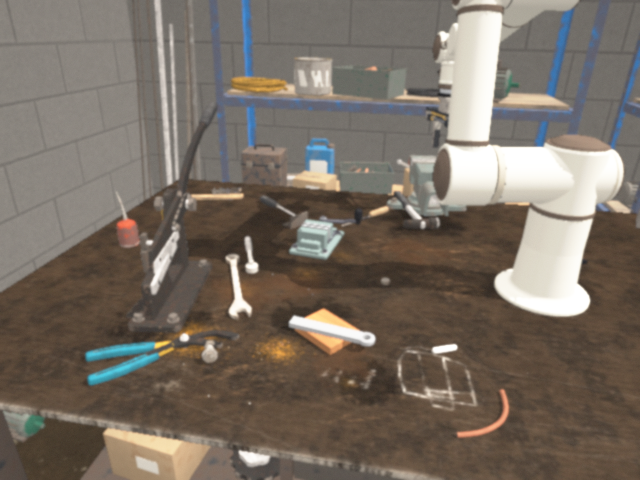

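View pics/a_wrist.png

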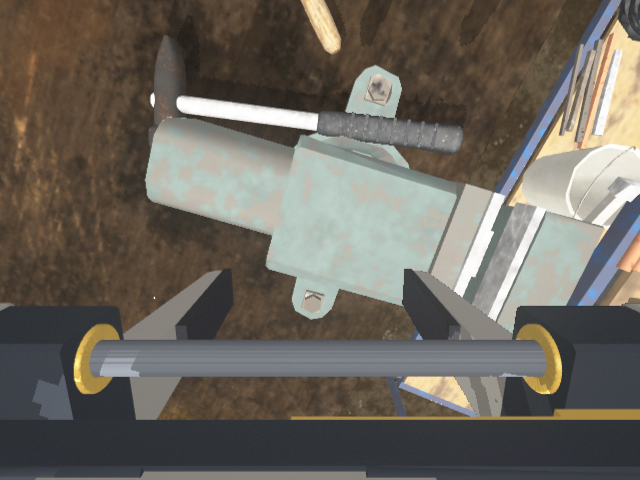

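```bash
cat > h.py <<'E'
import numpy as np,cv2
from workcell import bot
def pix2w(c,uv,z):
    R=np.array(c["R"]);t=np.array(c["t"]);o=-R.T@t
    d=R.T@np.array([(uv[0]-c["cx"])/c["fx"],(uv[1]-c["cy"])/c["fy"],1])
    return o+d*(z-o[2])/d[2]
def w2pix(c,X):
    p=np.array(c["R"])@np.array(X)+np.array(c["t"])
    return np.array([c["fx"]*p[0]/p[2]+c["cx"],c["fy"]*p[1]/p[2]+c["cy"]])
def crop(c,u0,v0,u1,v1,s,fn):
    cv2.imwrite(fn,cv2.resize(c["pixels"][v0:v1,u0:u1],None,fx=s,fy=s,interpolation=cv2.INTER_CUBIC))
E
python3 - <<'E'
from h import *
im={"pixels":cv2.imread("pics/a_top.png")}
crop(im,320,195,430,295,7,"pics/b_vice.png")
crop(im,150,235,230,335,6,"pics/b_strap.png")
E
```

```text
(no output)
```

View pics/b_vice.png

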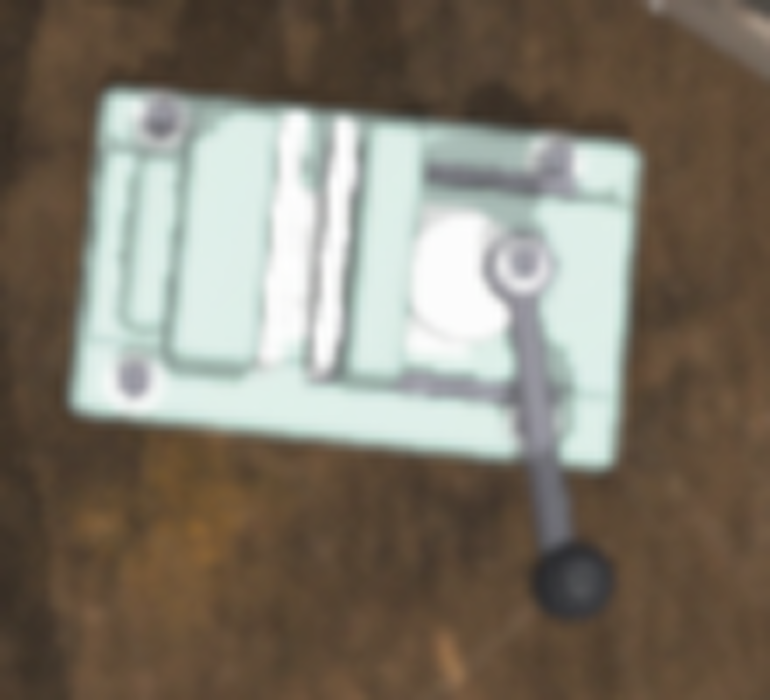

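View pics/b_strap.png

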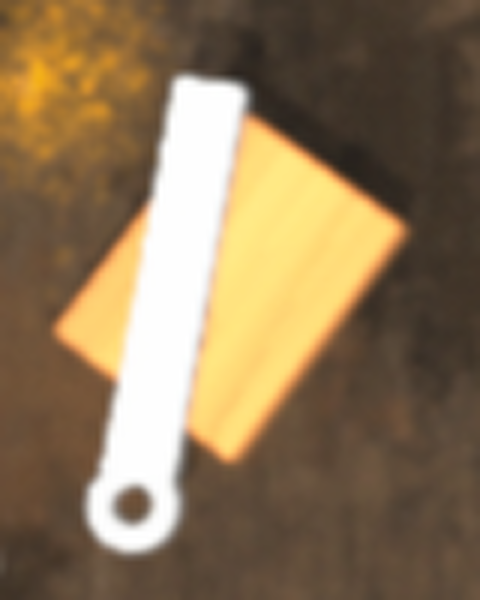

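```bash
cat > fit.py <<'E'
from h import *
from scipy.optimize import least_squares
c=bot.read_camera("top")
s7=lambda p:(p[0]/7+320-.43,p[1]/7+195-.43); s6=lambda p:(p[0]/6+150-.42,p[1]/6+235-.42)
obs=[s7(p) for p in[(105,88),(643,145),(615,468),(70,412)]]
mod=[(.056,.071),(.056,-.115),(-.056,-.115),(-.056,.071)]
def X(q,m,z):
    a=q[2];return np.array([q[0]+np.cos(a)*m[0]-np.sin(a)*m[1],q[1]+np.sin(a)*m[0]+np.cos(a)*m[1],z])
for z in(0,.01,.02):
    f=lambda q:np.ravel([w2pix(c,X(q,m,z))-o for m,o in zip(mod,obs)])
    r=least_squares(f,[.6,-.1,0]);print(z,r.x,r.fun.round(1))
    q=r.x
print("knob",pix2w(c,s7((574,581)),.1),"pin",pix2w(c,s7((523,262)),.06))
e=pix2w(c,s6((133,503)),.03);ft=pix2w(c,s6((211,82)),.03);print("eye",e,"foot",ft,np.linalg.norm(e-ft),np.arctan2(*(e-ft)[1::-1]))
E
python3 fit.py
```

```text
0 [ 0.59463844 -0.12843331 -0.13323612] [ 0.   0.2 -0.3  0.2 -0.  -0.1  0.3 -0.3]
0.01 [ 0.59303863 -0.1272578  -0.13318233] [-0.3 -0.   0.1  0.   0.3  0.1 -0.1 -0.2]
0.02 [ 0.59143911 -0.12608234 -0.13312761] [-0.6 -0.2  0.4 -0.1  0.6  0.4 -0.4 -0. ]
knob [ 0.47827825 -0.20146044  0.1       ] pin [ 0.58562134 -0.19712195  0.06      ]
eye [0.40502252 0.31398993 0.03      ] foot [0.56513538 0.28614705 0.03      ] 0.16251570029861792 2.9694189926348495
```

```bash
cat >> h.py <<'E'
from scipy.spatial.transform import Rotation as Ro
VQ=np.array([.593,-.1273,-.1332])
def rv(th,flip=0):
    c,s=np.cos(th),np.sin(th)
    return Ro.from_matrix(np.array([[c,s,0],[s,-c,0],[0,0,-1.]])).as_rotvec()
def V(x,y,z):
    a=VQ[2];return np.array([VQ[0]+np.cos(a)*x-np.sin(a)*y,VQ[1]+np.sin(a)*x+np.cos(a)*y,z])
PIN=V(0,-.07,0)
def knobp(L,off,z,r=.105):
    f=np.pi+VQ[2]+L;u=np.array([np.cos(f),np.sin(f),0]);t=np.array([-np.sin(f),np.cos(f),0])
    p=PIN+r*u+off*t;p[2]=z;return p
def tth(L,k=0): return np.pi+VQ[2]+L+k*np.pi
def ik(p,th): 
    q=bot.inverse_kinematics(list(p),list(rv(th)));return None if q is None else np.round(q,2)
E
python3 - <<'E'
from h import *
for k in(0,1):
    print([ik(knobp(L,o,.065),tth(L,k)) for L,o in((.17,-.04),(.17,-.023),(1,-.023),(2,-.023),(2,.05),(1,.023),(0,.023))])
E=[.405,.314]
for th in(1.398,-1.743): print(ik([*E,.005],th),ik([*E,.3],th))
for th in(-.133,np.pi-.133): print(ik(V(0,-.004,.17),th),ik(V(0,-.004,.27),th))
E
```

```text
[array([-0.56,  0.15,  1.92, -0.  ,  1.07,  2.54]), array([-0.59,  0.16,  1.91, -0.  ,  1.07,  2.51]), array([-0.7 ,  0.29,  1.76, -0.  ,  1.09,  1.58]), array([-0.66,  0.53,  1.44, -0.  ,  1.18,  0.62]), array([-0.57,  0.66,  1.25, -0.  ,  1.23,  0.7 ]), array([-0.7 ,  0.39,  1.62, -0.  ,  1.12,  1.58]), array([-0.64,  0.19,  1.88, -0.  ,  1.07,  2.63])]
[array([-0.56,  0.15,  1.92, -0.  ,  1.07, -0.6 ]), array([-0.59,  0.16,  1.91, -0.  ,  1.07, -0.63]), array([-0.7 ,  0.29,  1.76, -0.  ,  1.09, -1.57]), array([-0.66,  0.53,  1.44, -0.  ,  1.18, -2.52]), array([-0.57,  0.66,  1.25, -0.  ,  1.23, -2.44]), array([-0.7 ,  0.39,  1.62, -0.  ,  1.12, -1.57]), array([-0.64,  0.19,  1.88,  0.  ,  1.07, -0.51])]
[ 0.42  0.28  1.92 -0.    0.95 -0.97] [ 0.42 -0.05  1.65 -0.    1.54 -0.97]
[ 0.42  0.28  1.92 -0.    0.95  2.17] [ 0.42 -0.05  1.65 -0.    1.54  2.17]
[-0.42  0.27  1.55 -0.    1.32 -0.28] [-0.42  0.21  1.43 -0.    1.5  -0.28]
[-0.42  0.27  1.55  0.    1.32  2.86] [-0.42  0.21  1.43  0.    1.5   2.86]
```

```bash
python3 - <<'E'
from h import *
bot.set_gripper(0.0)
L0=.17
p=knobp(L0,-.045,.2)
bot.goto(list(p),list(rv(tth(L0,1))))
bot.line_to(list(knobp(L0,-.045,.065)),max_speed=.3)
print(bot.current_clock(),bot.current_contact_force())
Ls=[L0+.05,.6,1.0,1.4,1.75,1.95]
for L in Ls:
    bot.line_to(list(knobp(L,-.023,.065)),list(rv(tth(L,1))),max_speed=.12)
    print(round(L,2),round(bot.current_clock(),2),np.round(bot.current_contact_force(),1),np.round(bot.current_ee_pos(),3))
c=bot.read_camera("top");crop(c,320,170,470,295,5,"pics/c1.png")
E
```

```text
3.7667 [-0.013156    0.41243182 -0.39038871]
0.22 4.14 [-0.6  0.1 -0.3] [ 0.478 -0.184  0.067]
0.6 4.67 [1.3 0.3 0.9] [ 0.48  -0.223  0.066]
1.0 5.22 [ 0.2 -0.2 -0.3] [ 0.498 -0.261  0.065]
1.4 5.78 [-1.   1.2 -0.4] [ 0.53  -0.29   0.065]
1.75 6.28 [-0.9  0.1 -0.6] [ 0.566 -0.303  0.065]
1.95 6.62 [-0.9 -0.4  0.1] [ 0.587 -0.304  0.065]
```

View pics/c1.png

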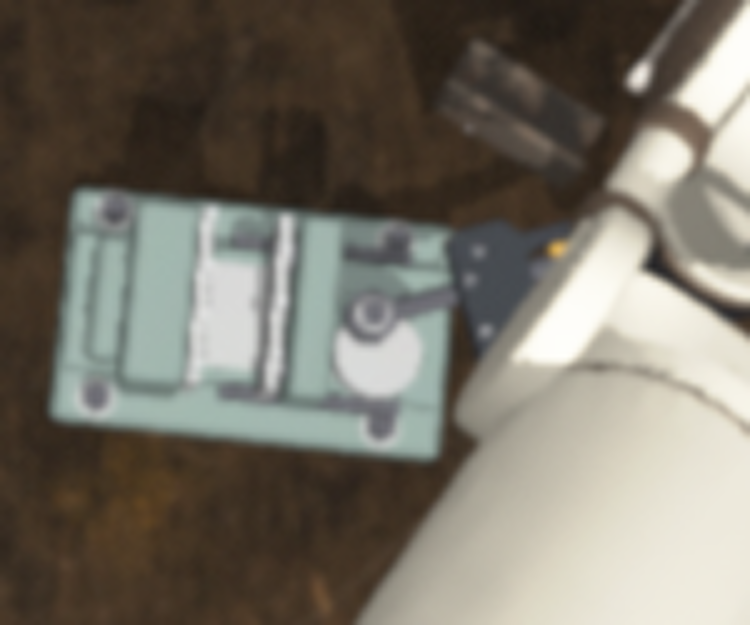

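```bash
python3 - <<'E'
from h import *
for L in np.arange(2.0,2.2,.04):
    bot.line_to(list(knobp(2.0,-.023+(L-2)*.105,.065)),list(rv(tth(2.0,1))),max_speed=.1)
    f=bot.current_contact_force();u=rv(0)
    print(round(L,2),round(bot.current_clock(),2),np.round(f,1))
    if np.linalg.norm(f[:2])>14:break
# back off, rise
bot.line_to(list(knobp(2.0,-.05,.065)),max_speed=.3)
bot.line_to(list(knobp(2.0,-.05,.26)),max_speed=.4)
bot.set_gripper(.8)
E=[.405,.314]
bot.goto([*E,.2],list(rv(1.398)))
c=bot.read_camera("top");cv2.imwrite("pics/d_top.png",c["pixels"]);crop(c,320,170,470,295,5,"pics/d1.png")
c=bot.read_camera("wrist");cv2.imwrite("pics/d_wr.png",c["pixels"])
print(bot.current_clock(),bot.current_ee_pos(),pix2w(c,(320,240),.03), w2pix(c,[*E,.03]))
import pickle;pickle.dump(c,open("wr.pkl","wb"))
E
```

```text
2.0 6.92 [-3.4 -0.5  2.1]
2.04 7.17 [-14.5  -3.2   6.3]
11.625 [0.40551192 0.31362037 0.20007464] [0.42152802 0.31299825 0.03      ] [318.21735033 224.44784947]
```

View pics/d1.png

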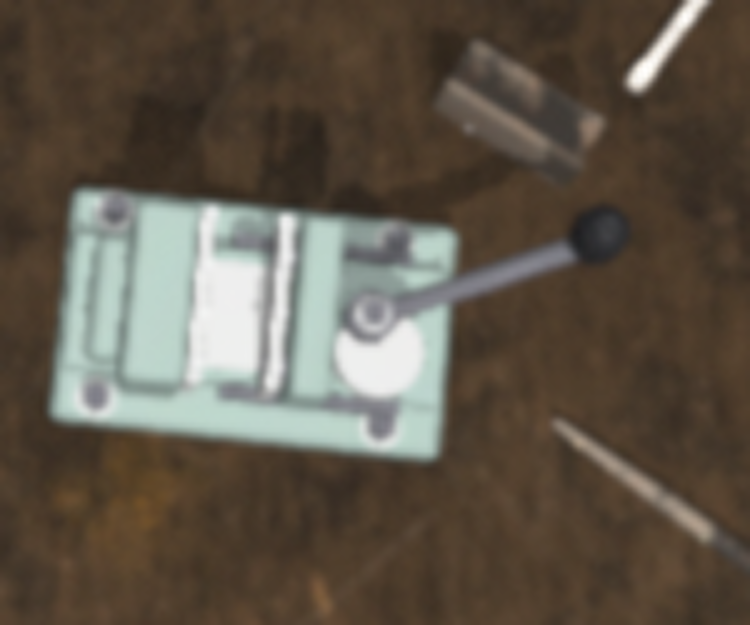

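View pics/d_wr.png

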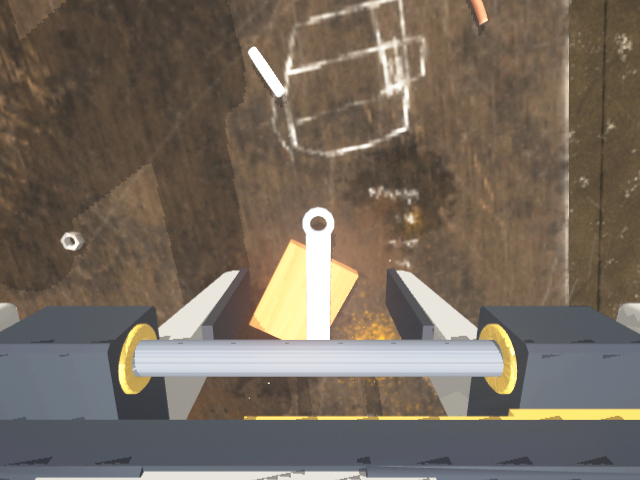

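```bash
python3 - <<'E'
from h import *
import pickle
c=pickle.load(open("wr.pkl","rb"))
e=pix2w(c,(318,222),.03);print("eye wr",e)
p=(e[:2]+[.405,.314])/2
bot.set_gripper(.6)
bot.line_to([*p,.005],list(rv(1.398)),max_speed=.15)
print(bot.current_ee_pos(),bot.current_contact_force())
bot.set_gripper(0.,60)
print(bot.current_opening()*92,bot.current_clock(),bot.current_contact_force())
bot.line_to([*p,.03],max_speed=.05)
c=bot.read_camera("side");crop(c,250,260,420,390,4,"pics/e_s.png")
print(bot.current_contact_force(),bot.current_clock())
E
```

```text
eye wr [0.40244352 0.31421955 0.03      ]
[0.40450791 0.31449153 0.00589805] [ 1.00359101 -0.08631182 -0.04294695]
31.96029135912219 14.025 [-0.53639132 -0.22283076  2.48852637]
[ 0.03883127  0.53546954 -4.74372703] 14.725
```

View pics/e_s.png

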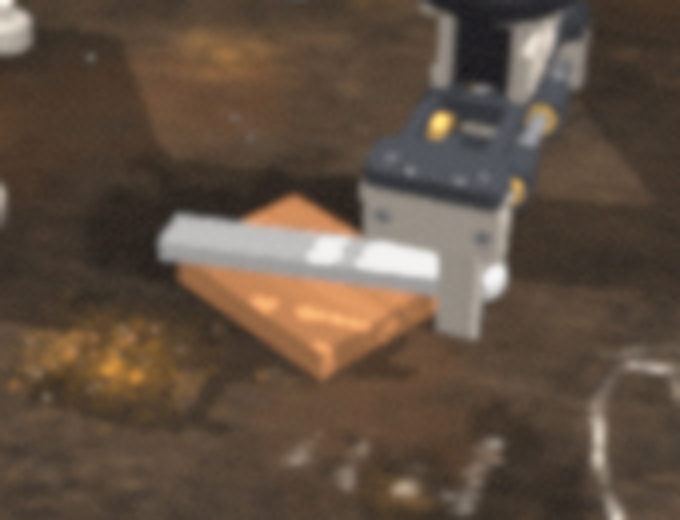

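```bash
python3 - <<'E'
from h import *
p=bot.current_ee_pos()
bot.line_to([p[0],p[1],.24],max_speed=.12)
c=bot.read_camera("side");crop(c,250,140,450,390,3,"pics/f_s.png")
cv2.imwrite("pics/f_w.png",bot.read_camera("wrist")["pixels"])
for n in(40,20,12,8):
    bot.set_gripper(0.,n);bot.hold(.3)
    print(n,bot.current_opening()*92,bot.current_clock(),bot.current_contact_force())
bot.hold(.5)
c=bot.read_camera("side");crop(c,250,140,450,390,3,"pics/g_s.png")
print(bot.current_clock(),bot.current_ee_pos())
E
```

```text
40 32.67935565225757 17.2417 [ 0.36656915 -0.01021112 -3.84667737]
20 33.14749927653342 17.7583 [ 1.16882772  0.27892815 -3.67990203]
12 33.234218279372946 18.275 [-0.43436277  1.14577469 -3.06541061]
8 33.17455161843649 18.7917 [ 0.39933598  0.23756655 -3.28601952]
19.3417 [0.40322517 0.31390454 0.23998592]
```

View pics/f_s.png

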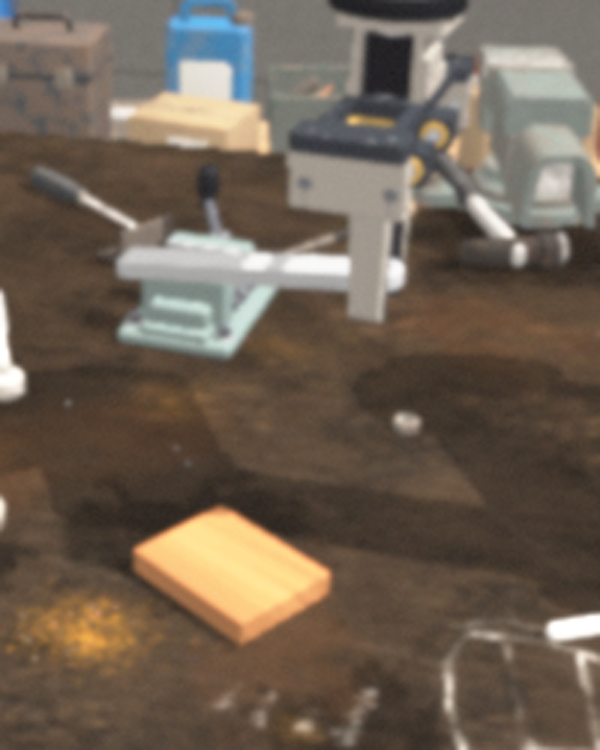

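View pics/g_s.png

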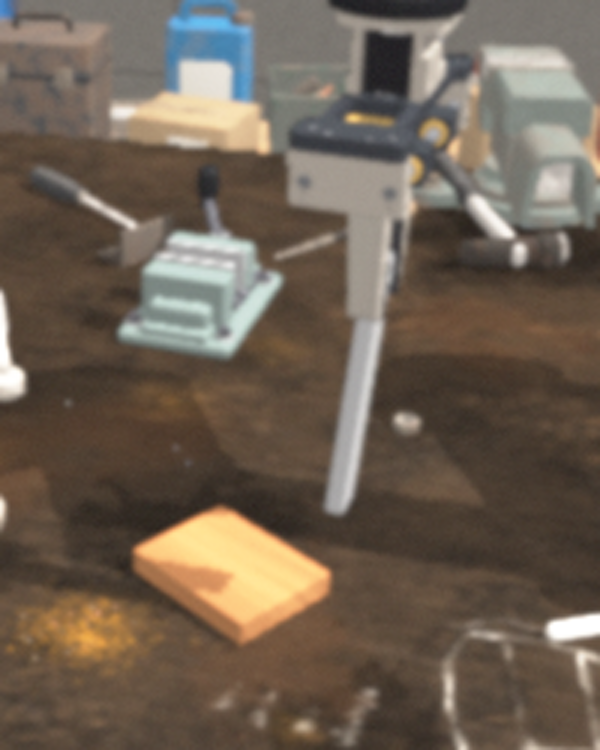

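View pics/f_w.png

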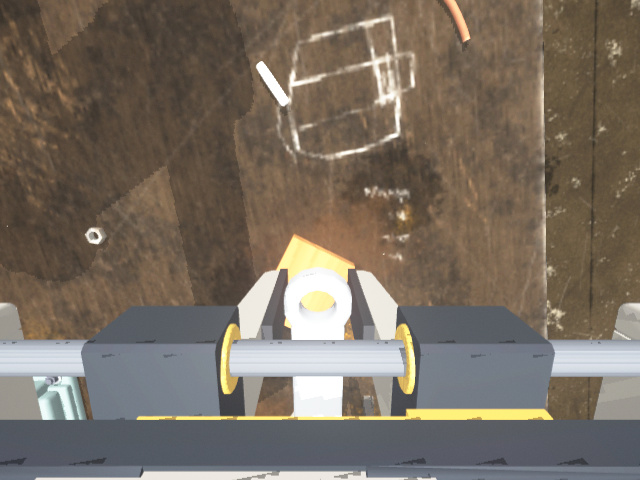

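```bash
python3 - <<'E'
from h import *
p=np.array(bot.current_ee_pos());print("rot",bot.current_tool_rot(),rv(1.398))
c=bot.read_camera("wrist")
e=pix2w(c,(318,300),p[2]+.025);d=e-p
tx=np.array([np.cos(1.398),np.sin(1.398),0]);ty=np.array([np.sin(1.398),-np.cos(1.398),0])
print("eye off tool x,y:",d@tx,d@ty)
s=bot.read_camera("side")
eye=p+[0,0,.019]-0*ty
for tilt in(-.1,0,.1,.2):
    print(tilt,(w2pix(s,eye+d@ty*ty+.163*(np.sin(tilt)*ty-np.array([0,0,np.cos(tilt)])))-[250,140])*3,(w2pix(s,eye+d@ty*ty)-[250,140])*3)
for k in range(3):
    for sg in(1,-1):
        bot.line_to(list(p+sg*.0025*ty),max_speed=.06)
bot.line_to(list(p),max_speed=.06);bot.hold(.6)
c=bot.read_camera("side");crop(c,250,140,450,390,3,"pics/h_s.png")
print(bot.current_clock(),bot.current_opening()*92)
E
```

```text
rot [-2.40484756e+00 -2.02139378e+00  6.62103444e-05] [2.40484526 2.02146572 0.        ]
eye off tool x,y: -0.000323729813859218 -0.002833381470426893
-0.1 [388.86884015 507.57710217] [382.30703768 271.28675564]
0 [364.0328127  503.35319795] [382.30703768 271.28675564]
0.1 [339.64545335 497.05067763] [382.30703768 271.28675564]
0.2 [315.88323723 488.74959929] [382.30703768 271.28675564]
21.8417 33.39351706011109
```

View pics/h_s.png

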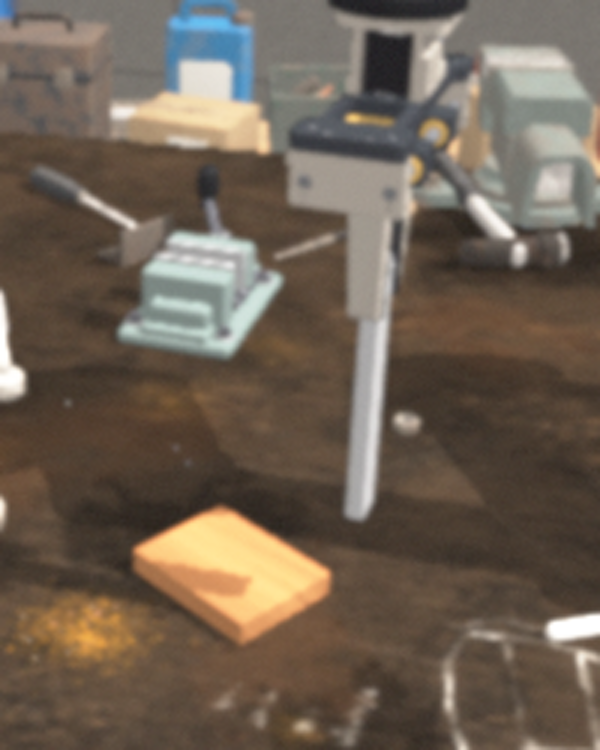

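```bash
python3 - <<'E'
from h import *
p=np.array(bot.current_ee_pos())
bot.set_gripper(0.,60)
print(bot.current_opening()*92,bot.current_clock())
bot.line_to([p[0],p[1],.29],max_speed=.15)
th=-.1332
ty=np.array([np.sin(th),-np.cos(th),0])
tgt=V(0,-.005,.29)+.0028*ty   # eye offset -2.8mm in tool y
bot.line_to(list(tgt),list(rv(th)),max_speed=.17)
bot.hold(.3)
for n in("side","wrist","top"):
    c=bot.read_camera(n);cv2.imwrite(f"pics/i_{n}.png",c["pixels"])
    if n=="side":crop(c,270,80,410,270,4,"pics/i_s.png")
print(bot.current_clock(),bot.current_ee_pos(),tgt,bot.current_contact_force())
E
```

```text
32.24500786248944 22.0583
26.0083 [ 0.59196332 -0.13505127  0.29003518] [ 0.59196411 -0.13503091  0.29      ] [-0.44661295 -0.74304499 -3.73272206]
```

View pics/i_s.png

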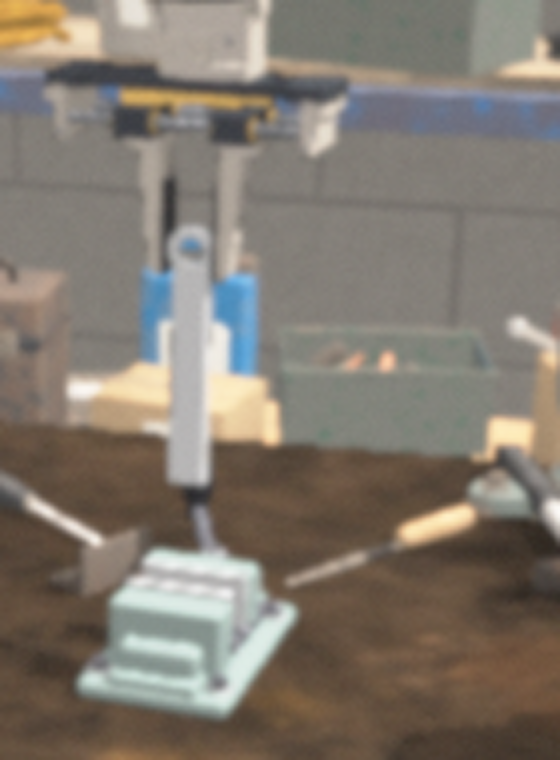

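View pics/i_wrist.png

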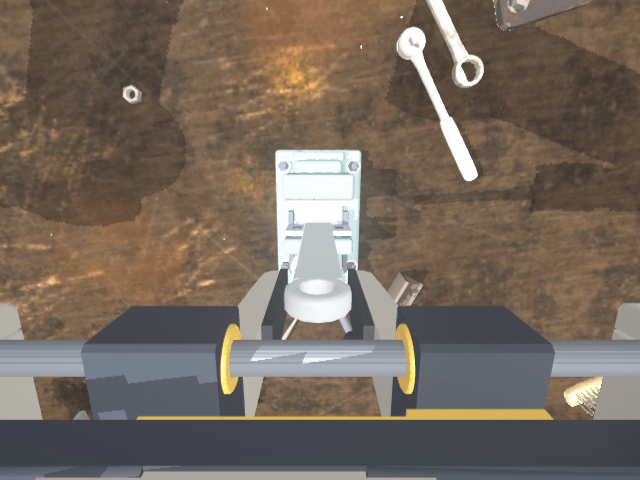

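View pics/i_top.png

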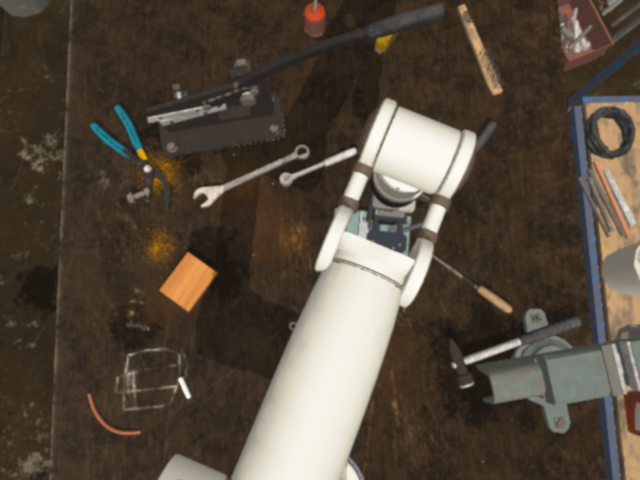

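```bash
python3 - <<'E'
from h import *
im={"pixels":cv2.imread("pics/i_wrist.png")}
crop(im,265,145,375,330,4,"pics/i_w4.png")
c=bot.read_camera("wrist");s=bot.read_camera("side")
p=np.array(bot.current_ee_pos());th=-.1332
ty=np.array([np.sin(th),-np.cos(th),0]);tx=np.array([np.cos(th),np.sin(th),0]);up=np.array([0,0,1.])
o=-np.array(c["R"]).T@np.array(c["t"])-p;print("cam in tool",o@tx,o@ty,o[2])
for tilt in(-.03,0,.03):
  ax=np.sin(tilt)*ty-np.cos(tilt)*up; n=np.cos(tilt)*ty+np.sin(tilt)*up
  e=p+.019*up-.0028*ty
  f=lambda a,w,t:e+a*ax+w*tx+t*n
  pr=lambda c,X:np.round(w2pix(c,X),1)
  print(tilt,"wrist foot -y face corners",pr(c,f(.163,-.013,-.006)),pr(c,f(.163,.013,-.006)),"other face",pr(c,f(.163,-.013,.006)),"eye hole",pr(c,f(0,0,-.006)),pr(c,f(0,0,.006)),"rim top",pr(c,f(-.017,0,-.006)))
  print("   side hole",(pr(s,f(0,0,-.006))-[270,80])*4,"foot",(pr(s,f(.163,-.013,-.006))-[270,80])*4,(pr(s,f(.163,.013,-.006))-[270,80])*4)
E
```

```text
cam in tool 6.666173650938484e-05 -0.0659822157256504 0.16994952828438337
-0.03 wrist foot -y face corners [303.4 215.8] [331.  215.8] other face [303.6 228.2] eye hole [317.1 282.5] [317.1 305.5] rim top [317.1 297.8]
   side hole [190. 246.] foot [201.6 482. ] [166.4 477.6]
0 wrist foot -y face corners [303.5 220.9] [331.  220.9] other face [303.6 233.2] eye hole [317.1 282.3] [317.1 305.6] rim top [317.1 296.5]
   side hole [190. 246.] foot [203.6 480. ] [168.4 475.6]
0.03 wrist foot -y face corners [303.5 225.9] [330.9 225.9] other face [303.7 238.3] eye hole [317.1 282.2] [317.1 305.8] rim top [317.1 295.2]
   side hole [190.  246.4] foot [205.6 478. ] [170.8 473.6]
```

View pics/i_w4.png

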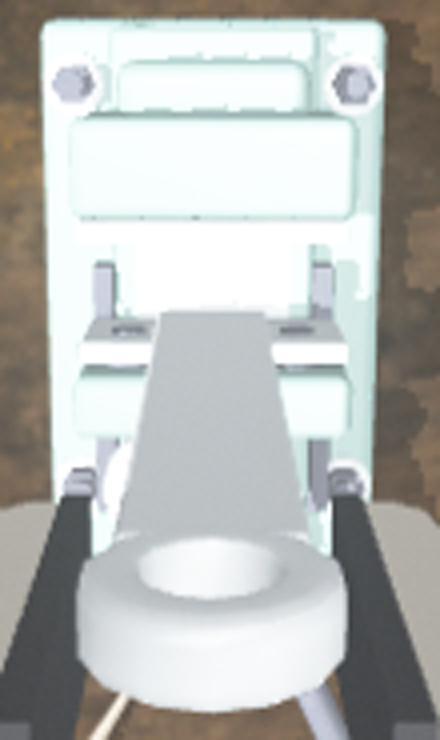

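```bash
python3 - <<'E'
from h import *
c=bot.read_camera("wrist")
for nm,P in {"fix top R":V(.04,.006,.07),"fix top L":V(-.04,.006,.07),"mov top":V(0.04,-.024,.07),"mov top L":V(-.04,-.024,.07),"mov bk":V(.04,-.030,.07),"mov bot":V(.04,-.024,.03),"base":V(-.056,.071,.01),"baseR":V(.056,.071,.01)}.items(): print(nm,(w2pix(c,P)-[265,145])*4)
E
```

```text
fix top R [346.53331734 239.54098669]
fix top L [ 71.26621877 239.43512325]
mov top [344.03396975 340.59956178]
mov top L [ 73.7061749  340.50132665]
mov bk [343.54482484 360.37763819]
mov bot [332.06126438 315.19287853]
base [35.32155008 13.6125539 ]
baseR [382.69857438  13.76259732]
```

```bash
python3 - <<'E'
from h import *
p=np.array(bot.current_ee_pos())
bot.line_to([p[0],p[1],.185],max_speed=.12)
f0=np.array(bot.current_contact_force());print(bot.current_clock(),f0)
z=.185
while z>.155:
    z-=.0015
    bot.line_to([p[0],p[1],z],max_speed=.05)
    f=np.array(bot.current_contact_force());
    print(round(z,4),np.round(bot.current_ee_pos(),4)[2],np.round(f,1))
    if f[2]-f0[2]>5:break
print(bot.current_clock())
c=bot.read_camera("side");crop(c,270,80,410,270,4,"pics/j_s.png")
c=bot.read_camera("wrist");crop(c,240,145,400,330,4,"pics/j_w.png")
E
```

```text
27.1833 [ 0.00671777  0.71708645 -3.57596477]
0.1835 0.184 [-0.7 -0.3 -3.7]
0.182 0.1819 [-0.1  0.4 -4.7]
0.1805 0.1803 [-0.3  0.2 -3.6]
0.179 0.1788 [ 0.8  0.4 -3.8]
0.1775 0.1773 [ 0.4  0.6 -4.3]
0.176 0.1758 [-0.4  0.2 -4.5]
0.1745 0.1743 [-0.5 -0.3 -3.9]
0.173 0.1728 [ 0.5  0.9 -4.7]
0.1715 0.1713 [ 0.   0.8 -4.5]
0.17 0.1698 [-0.2  0.3 -4. ]
0.1685 0.1683 [ 0.2 -0.7 -4.7]
0.167 0.1681 [-1.2 -0.4  1.2]
0.1655 0.168 [-1.9 -0.1  7.8]
30.4333
```

View pics/j_s.png

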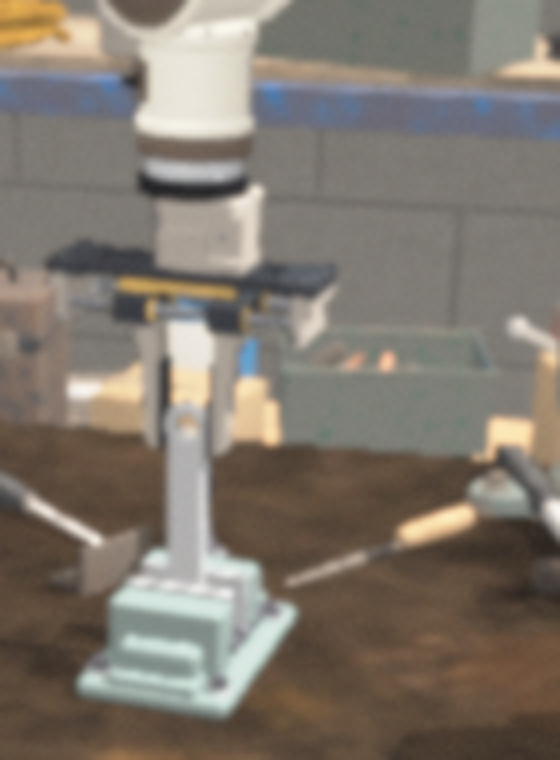

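View pics/j_w.png

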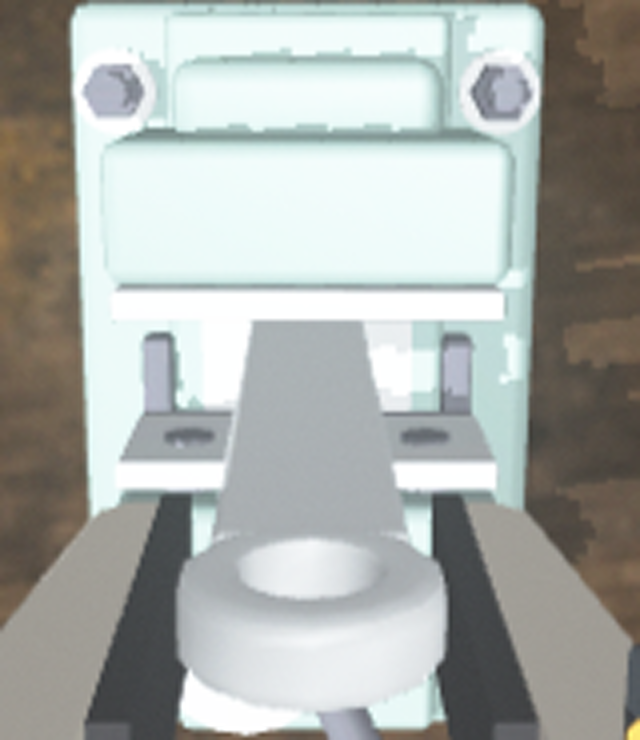

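```bash
python3 - <<'E'
from h import *
p=np.array(bot.current_ee_pos())
bot.line_to([p[0],p[1],.1678],max_speed=.05)
print(bot.current_contact_force())
bot.set_gripper(.6)
bot.hold(.2)
c=bot.read_camera("wrist");crop(c,240,145,400,330,4,"pics/k_w.png")
bot.line_to([p[0],p[1],.31],max_speed=.2)
c=bot.read_camera("wrist");crop(c,240,145,400,330,4,"pics/k_w2.png")
c=bot.read_camera("side");crop(c,270,80,410,270,4,"pics/k_s.png")
print(bot.current_clock(),bot.current_contact_force())
E
```

```text
[0.31484363 0.15445102 1.46241762]
32.5167 [-0.54657854  0.22653872 -0.09286807]
```

View pics/k_w.png

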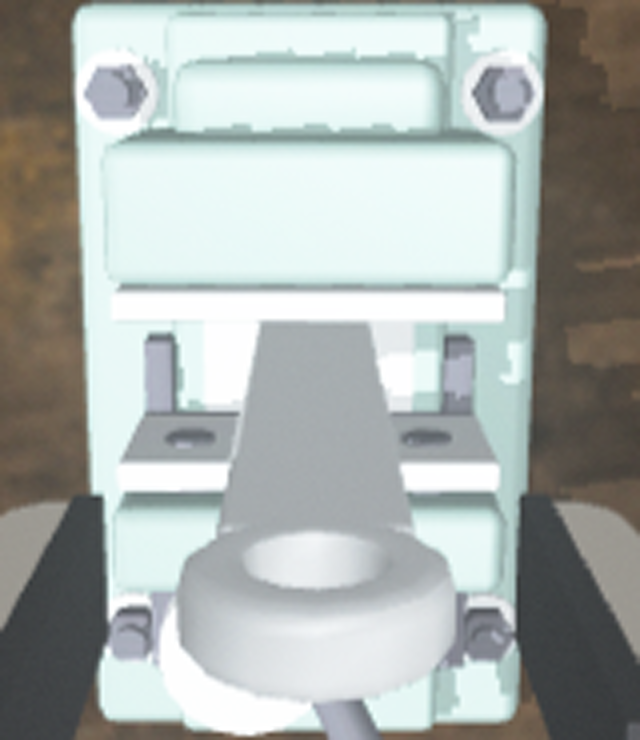

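View pics/k_w2.png

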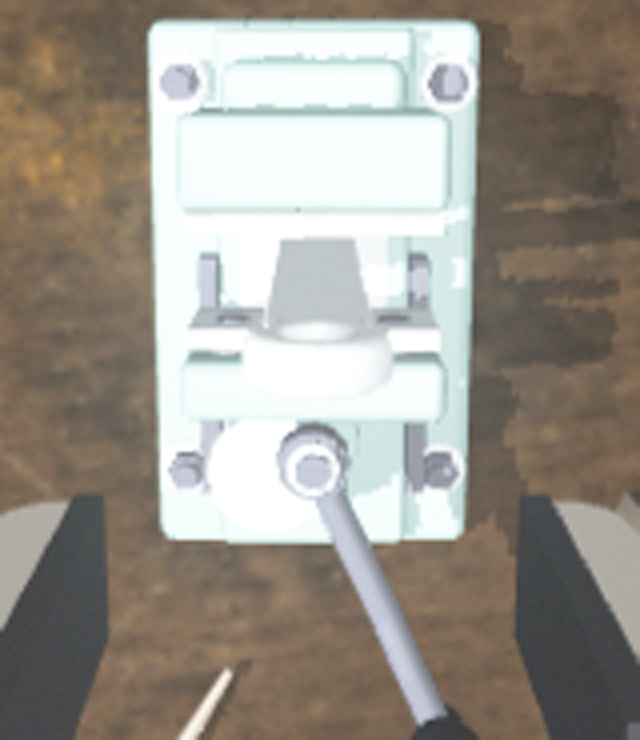

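View pics/k_s.png

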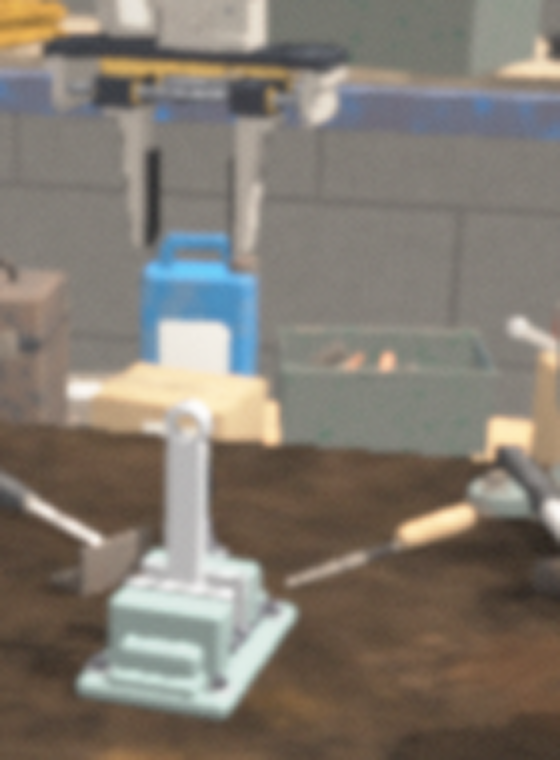

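```bash
python3 - <<'E'
from h import *
bot.set_gripper(0.0,20)
bot.line_to(list(knobp(2.0,.05,.30)),list(rv(tth(2.0,0))),max_speed=.2)
bot.line_to(list(knobp(2.0,.05,.068)),max_speed=.25)
print(bot.current_clock(),bot.current_contact_force())
for L in(1.95,1.55,1.15,.75,.4,.2,.08):
    bot.line_to(list(knobp(L,.023,.068)),list(rv(tth(L,0))),max_speed=.1)
    print(round(L,2),round(bot.current_clock(),2),np.round(bot.current_contact_force(),1),np.round(bot.current_ee_pos(),3))
for o in np.arange(.026,-.005,-.003):
    bot.line_to(list(knobp(0,o,.068)),list(rv(tth(0,0))),max_speed=.06)
    f=np.array(bot.current_contact_force());print(round(o,4),np.round(f,1))
    if np.linalg.norm(f[:2])>16:break
c=bot.read_camera("side");crop(c,270,80,410,270,4,"pics/l_s.png")
c=bot.read_camera("top");crop(c,320,170,470,295,5,"pics/l_t.png")
print(bot.current_clock())
E
```

```text
35.7667 [ 0.43021815 -0.7635915   0.4897667 ]
1.95 36.24 [ 0.5 -0.7  0.1] [ 0.632 -0.293  0.069]
1.55 36.82 [ 0.9 -0.1  0.2] [ 0.591 -0.304  0.068]
1.15 37.39 [-0.1 -0.3  0.5] [ 0.548 -0.298  0.068]
0.75 37.97 [ 1.5 -0.9  1.3] [ 0.512 -0.276  0.068]
0.4 38.49 [ 0.4 -1.1  0.4] [ 0.488 -0.247  0.068]
0.2 38.86 [ 0.6 -0.3 -0.2] [ 0.48  -0.226  0.068]
0.08 39.13 [ 0.5 -2.1  0.7] [ 0.478 -0.214  0.068]
0.026 [ 0.4 -4.1 -2.4]
0.023 [-0.7 -5.1 -1. ]
0.02 [-1.7 -8.6 -1.7]
0.017 [ -4.3 -18.5  -5. ]
40.2333
```

View pics/l_s.png

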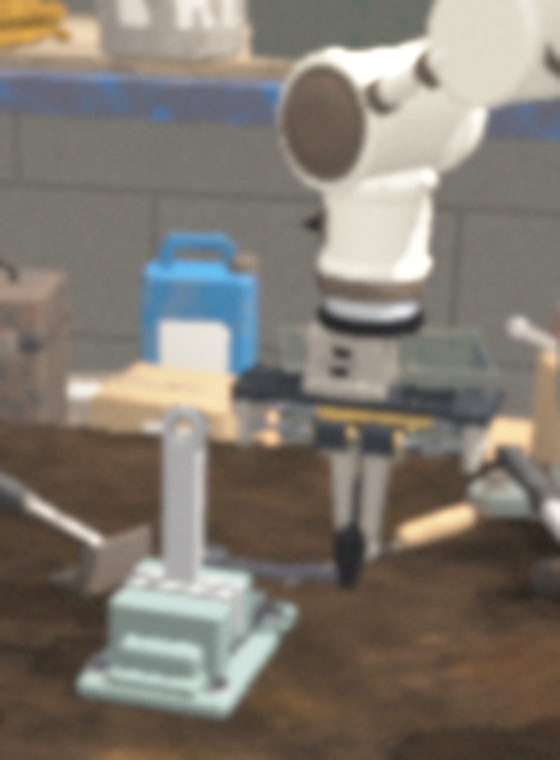

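View pics/l_t.png

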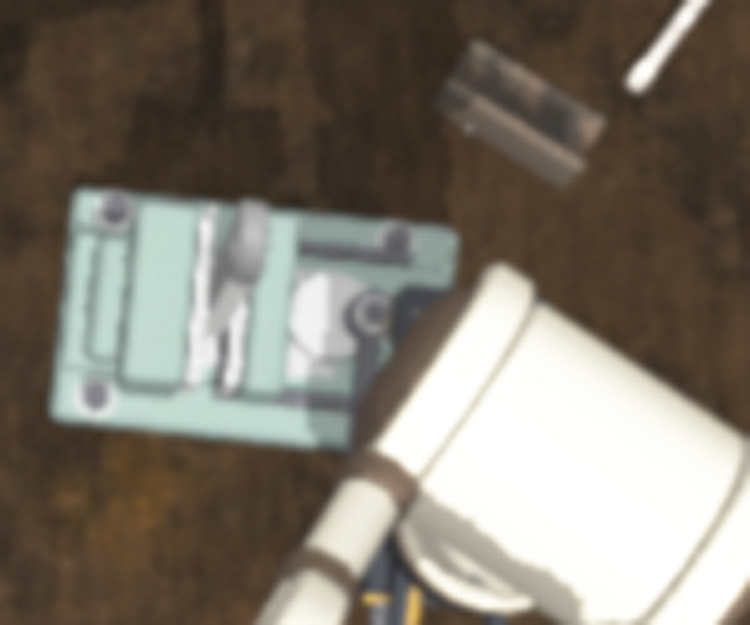

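```bash
python3 - <<'E'
from h import *
bot.line_to(list(knobp(0,.0155,.068)),max_speed=.06)
print(bot.current_contact_force())
bot.line_to(list(knobp(0,.06,.068)),max_speed=.2)
bot.line_to(list(knobp(0,.06,.25)),max_speed=.3)
bot.goto([.3,-.45,.3],list(rv(tth(0,0))))
c=bot.read_camera("top");cv2.imwrite("pics/m_top.png",c["pixels"]);crop(c,320,170,470,295,5,"pics/m_t.png")
s=bot.read_camera("side");crop(s,230,140,410,270,4,"pics/m_s.png")
print(bot.current_clock())
for L in(0,.05,.1):print(L,(w2pix(c,knobp(L,0,.1))-[320,170])*5)
E
```

```text
[ -4.90817653 -22.58094441  -6.74643174]
42.7833
0 [364.76354456 535.92106538]
0.05 [376.79461605 536.89329741]
0.1 [388.84527938 537.26316293]
```

View pics/m_t.png

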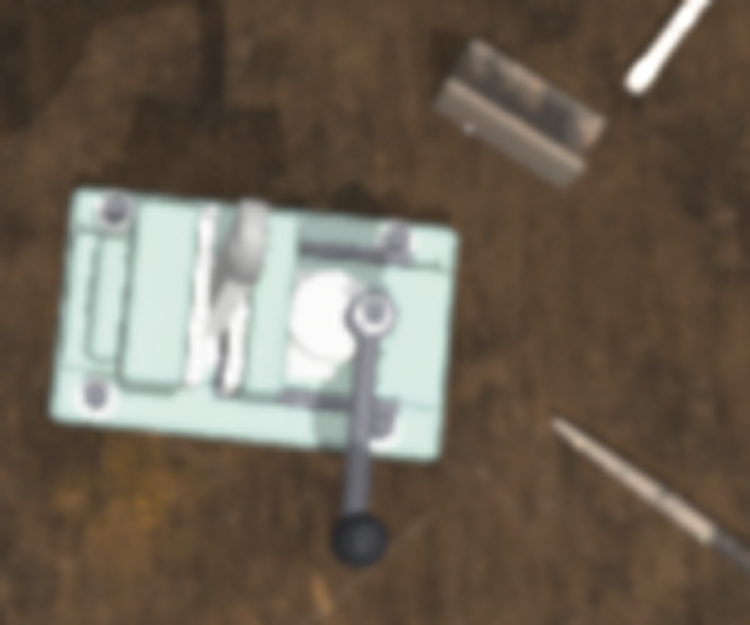

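View pics/m_s.png

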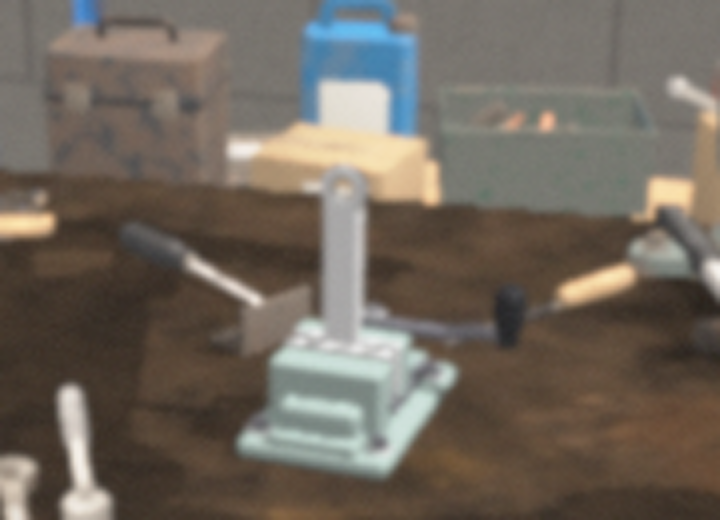

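View pics/m_top.png

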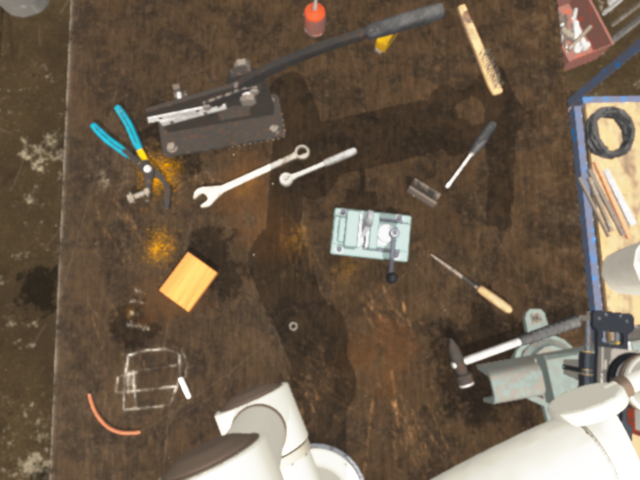

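```bash
python3 - <<'E'
from h import *
c=bot.read_camera("top")
for x,y,z in((0,0,.202),(.013,0,.185),(0,.006,.202),(0,-.006,.202)):print((w2pix(c,V(x,y,z))-[320,170])*5)
print(bot.current_joint_vel(),bot.current_clock()); bot.job_done()
E
```

```text
[252.41564111 236.99631267]
[250.71612218 214.02375423]
[237.50776749 235.41449323]
[267.32329503 238.5781088 ]
[-0.00061106 -0.00164627 -0.00388129 -0.0007222  -0.00112431 -0.00073693] 42.8333
the job is handed in; nothing more can be done
```

The strap is clamped upright in the cam vice with its eye on top and the lever fully home. I handed the job in at about 42.8 s of the 72 s allowed, with the arm clear of everything.

- **Lever open:** I pushed it until it met its stop at about 14 N, and the picture showed it fully open.
- **Hanging the strap:** I gripped the eye at 60 N, lifted it clear and eased to 8 N. After three jiggles it hung within about 0.02 rad of plumb, and I gripped it again at 60 N.
- **Lowering and release:** The foot met the bed with the fingertips at z = 0.168 m, about 2 mm higher than planned, so the eye had probably slipped about 2 mm in the grip. After release the strap stood on its own between the jaws.
- **Lever home:** I pushed it until it met its stop at about 23 N.

The last pictures show the knob at the fully home position, to within about 1 pixel. The strap's eye in the top view is where a plumb strap should be, so I could see no lean. The file, spanner and offcut look unmoved.

No check failed. The camera calibration and the calculated positions disagreed by 1–2 mm here and there, which did not affect the result.

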